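# Roll a seed vial home against the set stop and lock it in

## Task

Roll the lying seed vial along the lane of the jig, pushing its side without lifting it, until it bears squarely on the pad of the stop at the end. Hold it there lightly pressed for a good second, with a push of a few newtons and never more than 6, because it is glass; then let go so that it stays there, and slide the keeper bar fully home behind it. Leave the spare vial, the dish and the counter where they are.

Things in the scene. Friction and masses are not known exactly. Their poses are not given: they have to be found in the camera images.
- jig: aluminium plate 275 x 130 x 10 mm fixed to the table. Origin on the table under the lane, 109 mm before the stop block; +x: rolling direction (to the stop), +y: side where the keeper sticks out, z up. Black rubber lane 12 mm above the table from x = -116 mm, 72 mm wide between rails with tops at 20 mm. The rubber slows rolling: a vial let go at 0.1 m/s coasts about 20 mm, a slow one stays.
- vial: glass seed vial with black cap, a cylinder 23.6 mm in diameter, 59 mm long, 20 to 40 g, lying across the lane far from the stop. Origin at the centre of its bottom; its z axis runs along the vial to the cap (to the jig's -y), so its middle is 29.5 mm along +z. It rolls about that axis, which is 23.8 mm above the table on the lane.
- stop: fixed aluminium block across the lane's far end, 12 mm thick, 76 mm wide, top 36 mm above the table, carrying a set screw with a steel pad (50 mm wide, 14 to 34 mm above the table) on the side of the vial. The pad is the stop: rigid, standing 6 to 24 mm out of the block, differently each time; no reading gives it. Origin at the centre of the block's underside; axes as the jig's.
- stop_face (a point): centre of the block's (not the pad's) face that looks to the jig's -x, 23.8 mm above the table, 109 mm from the jig's origin along +x; axes as the jig's. The pad's face lies 6 to 24 mm before it, so the axis of a vial that bears on the pad lies 17.8 to 35.8 mm before it.
- keeper (a joint): travel (m) of the keeper, a steel bar 10 x 10 x 102 mm that slides across the lane to the jig's -y: 0 to 0.012 at the start (lane free), 0.070 fully home at its end stop. About 2 N move it; it stays where left. Underside 22 mm above the table, centre line 55.5 mm before stop_face: it passes 3 to 21 mm behind a vial that bears on the pad and is blocked by one well short of it.
- keeper_knob (a point): centre of the top of the black upright knob at the keeper's outer end: 14 mm in diameter, top 61 mm, foot (bar's top) 32 mm above the table; axes as the jig's. With the keeper home it is at y = 78 mm in the jig's frame; the bar's guide block (top 36 mm above the table) ends at y = 62 mm.
- spare_vial: bystander: a like vial with a white cap, 23 x 60 mm, standing to the left of the jig; origin at the centre of its underside
- petri: bystander: round covered dish, 93 mm wide, 14 mm high, to the right of the jig; origin at the centre of its underside
- tally: bystander: grey hand tally counter, 67 x 52 x 29 mm, to the left of the jig and farther off; origin at the centre of its underside

How it is judged:
By the outcome, as a careful person would: the job done as asked, in the order asked, and still so for the second after the job is handed in, with the robot touching nothing.
It also fails if it takes over 64 s, if anything falls off the work surface, if the arm or the gripper's body presses on something with over 40 N, if the wrist force passes 120 N, or if a joint passes its speed limit or range.

## Robot

A 6-joint arm with a two-finger parallel gripper is mounted at the origin on a cart in front of the work surface, level with it; the furniture and walls round the work are solid. World frame = base frame: x ahead of the robot, y to its left, z up, the work surface at z = 0. Lengths are in m, angles in rad, forces in N, time in s.
With the tool pointing down it reaches from about 0.275 to 0.85 m from the base axis. Payload 19 kg.
Tool frame: the origin (TCP) lies midway between the tips of the shut fingers; the grasp point (between the pads) lies 19 mm behind it; z points along the fingers, y is the direction in which the jaws open and shut (so a half turn about z gives the same grasp; the last joint's range is limited). The gripper opens to 85 mm and grips with 20 to 120 N. Pads are 22 mm wide; open, the fingers measure 114 mm over their backs; the gripper's body (76 mm by 85 mm) begins 54 mm behind the grasp point. The pads swing forward as they close: fully open they stand 13 mm farther back than shut.
Start: joints at [-1.457, 0.15, 1.437, -0, 1.554, -0.134], TCP at [0.141, -0.557, 0.231] pointing down, gripper open.
Joint ranges: [-2.8, 2.8], [-0.68, 2.1], [0.12, 2.68], [-1.39, 4.53], [0.16, 2.79], [-2.81, 2.81]. Speed limits (rad/s): [1.89, 1.89, 2.22, 3.01, 3.01, 3.01].

## Interface

Orientations are given as [roll, pitch, yaw] about the fixed x, y, z axes, in that order (R = Rz(yaw) Ry(pitch) Rx(roll)).
In Python, from workcell import readout, optics, manip gives the robot as it stands.
- The arm moves only by the tool send_rows, never from a script. Its argument "plan" is a list of rows, each a list of 7 numbers: the opening, from -1 (shut) to 1 (fully open), so that 0 is half open, then the shift along the tool's x, y, z in m, then the turn, a rotation vector about the tool's x, y, z in rad. In form: [[fingers, dx, dy, dz, rx, ry, rz], ...]. A call has 1 to 8 rows; each row shifts and turns the commanded pose from where the row before left it, along the tool's axes as they then stand; what a row does not reach is not made up. A row lasts 1/10 s, in which the tool goes at most 50 mm and 8.59 degrees, less where a joint would pass 70% of its speed; a pose out of reach is approached as far as the arm can. A call is refused whole if a number of a shift passes 0.05 or a number of a turn 0.15, either way. A call with a gripper value outside its range is refused whole. The fingers move at their own pace and stop on an object; "squeeze" is the grip in N (left out, the last holds). Time passes only in rows, so rows that do not move let the fingers close. It gives the time, the measured TCP pose, the force and the opening at its end, in the units of the state.
- readout.get_state(): the state, without advancing time (a new reading comes with each control period).
- optics.read_camera(name): name is "side" or "top" or "wrist"; returns a dict with "frame" (384x512x3 uint8, blue, green, red), "fx", "fy", "cx", "cy" (pixels), "position" and "orientation" of the camera in the world; the wrist camera has in their place "T_tool_cam" (4x4, takes a point from camera to tool coordinates, whose origin is the TCP and whose axes are the flange's). Camera axes: x right, y up, looking along -z (the intrinsics and any distortion apply to the point x, -y, -z); pixel columns grow to the right and rows downward; lengths in m; the calibration is good to about 2 mm. A picture is of the moment at which its call begins: read the wrist's pose just before it. There is no depth.
- manip.job_done(): hands the job in, once; it reports no verdict.
The state is a dict: "time_s": time; "qpos": joint angles; "dq": joint speeds; "tau": joint torques, N m; "tcp_pos": TCP position; "eef_rot": TCP orientation; "force": force on the tool from outside, world axes, zero at the start; "torque": the same for the moment, N m; "grip_width": finger opening in m.
Only numpy, scipy, OpenCV 4.12 (cv2) and the standard library are available. Lean on these libraries where they do the work, as an engineer would, in place of code of your own. Each camera call takes 0.05 s, during which the arm holds its last target.

## Working session

There is one attempt and no reset: what is moved stays moved. The work goes in short steps, Python scripts to look and compute and a tool call to move; the robot and the scene stay as the last step left them, time stands still between calls to the robot, and variables do not carry over. Pictures are saved under pics/ and viewed, and the job is handed in when it is done.

Besides the shell and the picture viewer there is one more tool, called after "Emit:" in YAML: its name, and indented under it one key for each argument. send_rows: Moves the arm, as the interface text tells. Its arguments: {"type":"object","properties":{"plan":{"type":"array"},"squeeze":{"type":"number"}},"required":["plan"]}

```bash
ls; mkdir -p pics
cat > h.py <<'E'
import numpy as np, cv2
from workcell import readout, optics, manip
from scipy.spatial.transform import Rotation as R
E
python3 - <<'E'
from h import *
s=readout.get_state(); print(s)
for n in ["top","side","wrist"]:
    c=optics.read_camera(n); cv2.imwrite(f"pics/{n}0.png",c["frame"])
    print(n,{k:v for k,v in c.items() if k!="frame"})
E
```

```text
pics
{'time_s': 0.0, 'qpos': array([-1.45704222e+00,  1.50999551e-01,  1.43800434e+00, -1.31595821e-07,
        1.55377973e+00, -1.34015181e-01]), 'dq': array([ 0.00061693, -0.00144218, -0.00037165, -0.00032467, -0.00016301,
       -0.00100648]), 'tau': array([ 1.70291078e-03, -7.13046670e+01, -5.70868707e+01, -1.22912643e-04,
        8.92679760e-03, -1.06359366e-04]), 'tcp_pos': array([ 0.14096011, -0.55721708,  0.23068102]), 'eef_rot': array([-3.14041235e+00, -1.58999770e-04,  2.47769200e-01]), 'force': array([-0.67870794, -0.36371929,  0.63432696]), 'torque': array([ 0.01042583,  0.02578107, -0.02599159]), 'grip_width': 0.08572862933669748}
top {'fx': 365.701427578393, 'fy': 365.701427578393, 'cx': 259.14202321574754, 'cy': 189.3924364283968, 'position': array([0.44287123, 0.01674204, 1.08887466]), 'orientation': array([ 1.29468357e-01, -6.30517180e-05, -1.57404820e+00])}
side {'fx': 364.39245892393575, 'fy': 364.39245892393575, 'cx': 257.6370999330837, 'cy': 187.26326281851559, 'position': array([0.36886915, 0.78826386, 0.58973576]), 'orientation': array([ 1.00464980e+00,  5.26954407e-04, -2.89156937e+00])}
wrist {'fx': 288.01881305667774, 'fy': 288.01881305667774, 'cx': 256.78361709395057, 'cy': 193.0464267772278, 'T_tool_cam': array([[-4.96180368e-04,  9.65506112e-01,  2.60379917e-01,
         6.48490962e-02],
       [ 9.99999827e-01,  3.96761967e-04,  4.34381345e-04,
        -1.32863908e-03],
       [ 3.16088996e-04,  2.60380087e-01, -9.65506142e-01,
        -1.42267904e-01],
       [ 0.00000000e+00,  0.00000000e+00,  0.00000000e+00,
         1.00000000e+00]])}
```

View pics/top0.png

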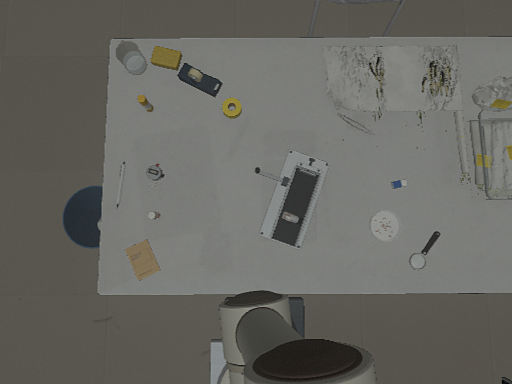

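View pics/side0.png

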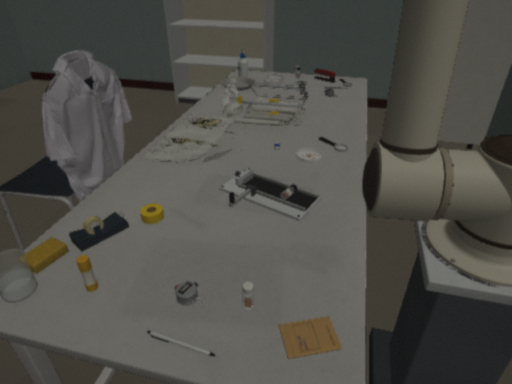

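View pics/wrist0.png

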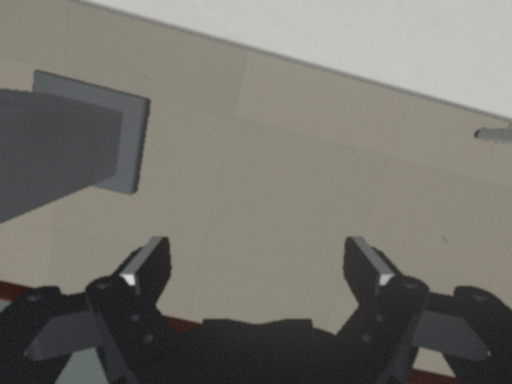

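```bash
cat >> h.py <<'E'
def pose(c,s=None):
    # returns Rcw(world from cam), position
    if "position" in c:
        return R.from_euler("xyz",c["orientation"]).as_matrix(), np.array(c["position"])
    T=c["T_tool_cam"]; Rt=R.from_euler("xyz",s["eef_rot"]).as_matrix()
    return Rt@T[:3,:3], s["tcp_pos"]+Rt@T[:3,3]
def pix2w(c,u,v,z,s=None):
    Rw,p=pose(c,s); d=Rw@np.array([(u-c["cx"])/c["fx"],-(v-c["cy"])/c["fy"],-1.])
    return p+d*(z-p[2])/d[2]
def w2pix(c,P,s=None):
    Rw,p=pose(c,s); q=(np.atleast_2d(P)-p)@Rw
    return np.c_[c["cx"]+c["fx"]*q[:,0]/-q[:,2], c["cy"]-c["fy"]*q[:,1]/-q[:,2]]
def crop(f,u0,u1,v0,v1,k,name):
    cv2.imwrite("pics/"+name,cv2.resize(f[v0:v1,u0:u1],None,fx=k,fy=k,interpolation=cv2.INTER_CUBIC))
E
python3 - <<'E'
from h import *
c=optics.read_camera("top"); print([k for k in c])
crop(c["frame"],240,340,140,255,5,"t1.png")
for uv in [(295,199),(257,170)]: print(pix2w(c,*uv,0.02))
c=optics.read_camera("side"); crop(c["frame"],210,330,160,225,6,"s1.png")
for uv in [(270,190)]: print(pix2w(c,*uv,0.02))
E
```

```text
['frame', 'fx', 'fy', 'cx', 'cy', 'position', 'orientation']
[ 0.55323275 -0.08901567  0.02      ]
[0.64009631 0.02239077 0.02      ]
[ 0.55281439 -0.07478228  0.02      ]
```

View pics/t1.png

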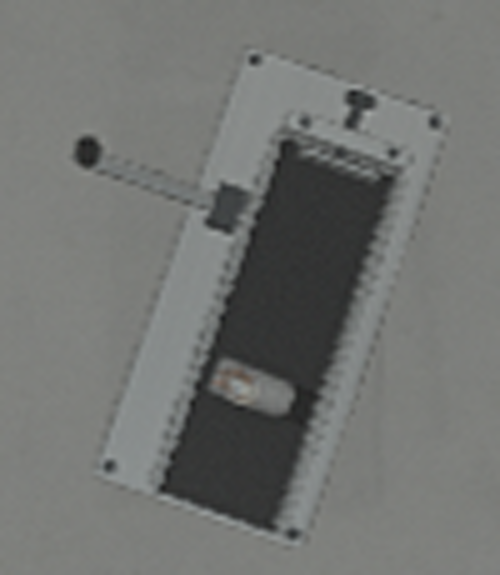

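View pics/s1.png

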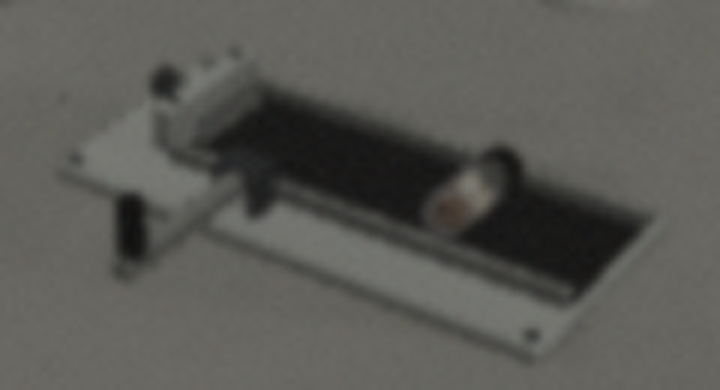

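Run:
```python
from h import *
c=optics.read_camera("top")
k=lambda x,y:(240+x/5-.4,140+y/5-.4)
P={n:pix2w(c,*k(*q),z) for n,q,z in [("nl",(97,475),.01),("nr",(300,545),.01),("fr",(445,115),.01),("fl",(250,50),.01),("knob",(87,152),.061),("v1",(213,377),.024),("v2",(318,405),.024),("block",(340,143),.036),("ln_l",(162,490),.012),("ln_r",(275,527),.012)]}
for n in P: print(n,P[n].round(4))
for a,b in [("nl","fl"),("nr","fr")]:
    d=P[b]-P[a]; print(np.hypot(*d[:2]),np.arctan2(d[1],d[0]))
for a,b in [("nr","nl"),("fr","fl"),("v2","v1")]:
    d=P[b]-P[a]; print(np.hypot(*d[:2]),np.arctan2(d[1],d[0])-np.pi/2)
for n,u,v in [("spare",153,215),("petri",384,226),("tally",154,173)]: print(n,pix2w(c,u,v,.02))
```

```text
nl [0.4499 0.0171 0.01  ]
nr [ 0.409  -0.1011  0.01  ]
fr [ 0.6638 -0.1927  0.01  ]
fl [ 0.7041 -0.0761  0.01  ]
knob [0.6325 0.0222 0.061 ]
v1 [ 0.5062 -0.0506  0.024 ]
v2 [ 0.4897 -0.1114  0.024 ]
block [ 0.642  -0.1257  0.036 ]
ln_l [ 0.441  -0.0209  0.012 ]
ln_r [ 0.4195 -0.0865  0.012 ]
0.27080882898973824 -0.35118011582640196
0.2707845464773886 -0.3450147555349707
0.125031899036613 -0.33298216274757464
0.12336216623729267 -0.33297441954571805
0.06298897117247991 -0.2642236352830123
spare [0.50761448 0.32648464 0.02      ]
petri [ 0.47344335 -0.34671565  0.02      ]
tally [0.63205421 0.32777809 0.02      ]
```

```bash
cat >> h.py <<'E'
def plan(pos,rpy,n,s=None,start=None):
    s=s or readout.get_state()
    p0=np.array(start[0]) if start else s["tcp_pos"]; R0=R.from_euler("xyz",start[1] if start else s["eef_rot"])
    R1=R.from_euler("xyz",rpy); rv=(R0.inv()*R1).as_rotvec(); d=(np.array(pos)-p0)/n
    for i in range(n):
        Ri=R0*R.from_rotvec(rv*i/n); print((Ri.inv().apply(d)).round(4),(rv/n).round(4))
def jf():
    s=readout.get_state(); print("t",round(s["time_s"],2),"tcp",s["tcp_pos"].round(4),"rpy",s["eef_rot"].round(4),"F",s["force"].round(2),"g",round(s["grip_width"],4)); return s
E
python3 - <<'E'
from h import *
jf(); plan([0.567,-0.103,0.24],[np.pi,0,-0.345],16)
E
```

```text
t 0.3 tcp [ 0.141  -0.5574  0.2311] rpy [-3.1411e+00 -1.0000e-04  2.4780e-01] F [ 0.88 -0.45 -0.97] g 0.0853
[ 0.0328 -0.021  -0.0005] [-0.      0.      0.0371]
[ 0.032  -0.0222 -0.0005] [-0.      0.      0.0371]
[ 0.0311 -0.0234 -0.0005] [-0.      0.      0.0371]
[ 0.0302 -0.0245 -0.0005] [-0.      0.      0.0371]
[ 0.0293 -0.0256 -0.0005] [-0.      0.      0.0371]
[ 0.0283 -0.0267 -0.0005] [-0.      0.      0.0371]
[ 0.0273 -0.0277 -0.0005] [-0.      0.      0.0371]
[ 0.0263 -0.0287 -0.0006] [-0.      0.      0.0371]
[ 0.0252 -0.0297 -0.0006] [-0.      0.      0.0371]
[ 0.0241 -0.0306 -0.0006] [-0.      0.      0.0371]
[ 0.0229 -0.0314 -0.0006] [-0.      0.      0.0371]
[ 0.0218 -0.0323 -0.0006] [-0.      0.      0.0371]
[ 0.0206 -0.0331 -0.0006] [-0.      0.      0.0371]
[ 0.0193 -0.0338 -0.0006] [-0.      0.      0.0371]
[ 0.0181 -0.0345 -0.0006] [-0.      0.      0.0371]
[ 0.0168 -0.0351 -0.0006] [-0.      0.      0.0371]
```

Emit:
send_rows:
  plan:
    - [-1,0.033,-0.021,0,0,0,0.037]
    - [-1,0.032,-0.022,0,0,0,0.037]
    - [-1,0.031,-0.023,0,0,0,0.037]
    - [-1,0.03,-0.0245,0,0,0,0.037]
    - [-1,0.029,-0.0256,0,0,0,0.037]
    - [-1,0.028,-0.0267,0,0,0,0.037]
    - [-1,0.027,-0.0277,0,0,0,0.037]
    - [-1,0.026,-0.0287,0,0,0,0.037]
  squeeze: 20

```text
time_s: 1.1
tcp_pos: [0.3534, -0.3295, 0.2314]
eef_rot: [3.141, -0.0, -0.05]
force: [-0.6, -0.5, 0.1]
grip_width: -0.0003
```

Emit:
send_rows:
  plan:
    - [-1,0.025,-0.0297,0,0,0,0.037]
    - [-1,0.024,-0.0306,0,0,0,0.037]
    - [-1,0.023,-0.0314,0,0,0,0.037]
    - [-1,0.022,-0.0323,0,0,0,0.037]
    - [-1,0.0206,-0.033,0,0,0,0.037]
    - [-1,0.0193,-0.034,0,0,0,0.037]
    - [-1,0.018,-0.0345,0,0,0,0.037]
    - [-1,0.017,-0.035,0,0,0,0.037]

```text
time_s: 1.9
tcp_pos: [0.5666, -0.102, 0.2313]
eef_rot: [-3.142, -0.0, -0.346]
force: [-0.7, -1.4, -0.5]
grip_width: -0.0001
```

Emit:
send_rows:
  plan:
    - [-1,0,0,0,0,0,0]
    - [-1,0,0,0,0,0,0]

```text
time_s: 2.1
tcp_pos: [0.5658, -0.103, 0.2309]
eef_rot: [3.141, 0.001, -0.342]
force: [-0.3, -0.3, -0.8]
grip_width: 0.0002
```

Run:
```python
from h import *
s=jf(); print(s["qpos"].round(2))
c=optics.read_camera("wrist"); cv2.imwrite("pics/w1.png",cv2.resize(c["frame"],(800,600),interpolation=cv2.INTER_CUBIC))
np.save("w1.npy",c["frame"])
```

```text
t 2.1 tcp [ 0.5658 -0.103   0.2309] rpy [ 3.1415e+00  8.0000e-04 -3.4240e-01] F [-0.28 -0.34 -0.81] g 0.0002
[-0.31  0.15  1.44 -0.    1.55  1.6 ]
```

View pics/w1.png

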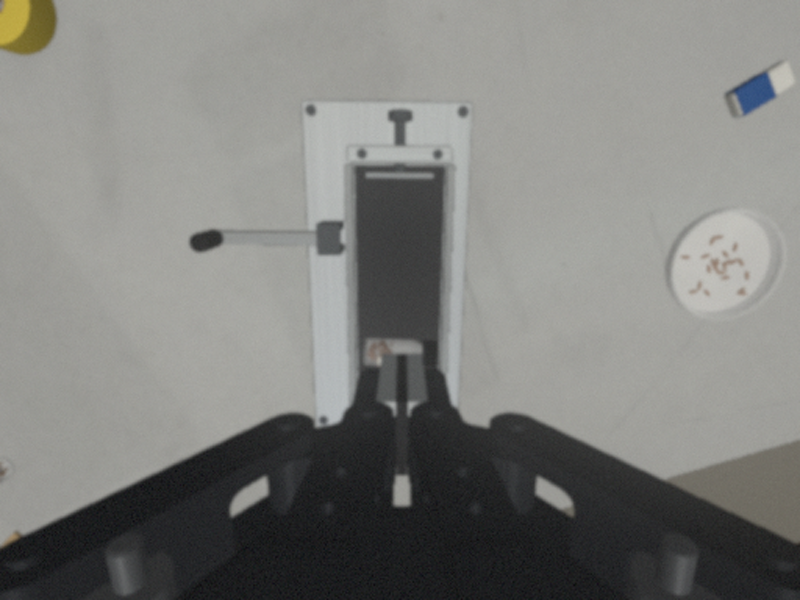

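Run:
```python
from h import *
s=readout.get_state(); c=optics.read_camera("wrist")
k=lambda x,y:((x+.5)*.64-.5,(y+.5)*.64-.5)
W={}
for n,q,z in [("fl",(304,101.5),.01),("fr",(471.5,101.5),.01),("nl",(316,427),.01),("blkfL",(346,163),.036),("blkfR",(453,163),.036),("blkbL",(348,146),.036),("blkbR",(451,146),.036),("padL",(365,178),.034),("padR",(434,178),.034),("padbL",(365,173),.034),("knobtop",(203,241),.061),("vfrontL",(366,338),.024),("barL",(225,238),.032),("laneL",(357,250),.012),("laneR",(443,250),.012),("vcorner_capend",(438,341),.024)]:
    W[n]=pix2w(c,*k(*q),z,s)
d=W["fl"]-W["fr"]; print("yaw from far edge",np.arctan2(-d[0],d[1]),np.hypot(*d[:2]))
d=W["blkfL"]-W["blkfR"]; print("yaw blk",np.arctan2(-d[0],d[1]),np.hypot(*d[:2]))
d=W["fl"]-W["nl"]; print("side yaw",np.arctan2(d[1],d[0]),np.hypot(*d[:2]))
yaw=-0.343; u=np.array([np.cos(yaw),np.sin(yaw)]); w=np.array([-u[1],u[0]])
bf=(W["blkfL"]+W["blkfR"])[:2]/2; O=bf-0.109*u; print("O",O)
for n in W: print(n,W[n].round(4),((W[n][:2]-O)@np.c_[u,w]).round(4))
print("tcp",(s["tcp_pos"][:2]-O)@np.c_[u,w])
```

```text
yaw from far edge -0.3439338512509288 0.12502817854010453
yaw blk -0.3438561749225847 0.07668207441508851
side yaw -0.36056414094273825 0.2722478507298804
O [ 0.53526383 -0.09062313]
fl [ 0.7042 -0.0752  0.01  ] [0.1539 0.0713]
fr [ 0.662  -0.1929  0.01  ] [ 0.1538 -0.0537]
nl [0.4494 0.0209 0.01  ] [-0.1183  0.0761]
blkfL [ 0.6508 -0.0912  0.036 ] [0.109  0.0383]
blkfR [ 0.625  -0.1634  0.036 ] [ 0.109  -0.0383]
blkbL [ 0.6611 -0.0968  0.036 ] [0.1206 0.0365]
blkbR [ 0.6364 -0.1656  0.036 ] [ 0.1205 -0.0366]
padL [ 0.6366 -0.1002  0.034 ] [0.0987 0.0251]
padR [ 0.6197 -0.1474  0.034 ] [ 0.0986 -0.0251]
padbL [ 0.6399 -0.1014  0.034 ] [0.1022 0.025 ]
knobtop [0.6343 0.0187 0.061 ] [0.0565 0.1363]
vfrontL [ 0.5182 -0.0549  0.024 ] [-0.0281  0.0279]
barL [0.6315 0.0154 0.032 ] [0.055  0.1322]
laneL [ 0.5872 -0.0725  0.012 ] [0.0428 0.0345]
laneR [ 0.5638 -0.1378  0.012 ] [ 0.0427 -0.0348]
vcorner_capend [ 0.4958 -0.1098  0.024 ] [-0.0307 -0.0314]
tcp [ 0.03277001 -0.0020909 ]
```

Emit:
send_rows:
  plan:
    - [-1,-0.03,0,0,0,0,0]
    - [-1,-0.04,0,0,0,0,0]
    - [-1,-0.04,0,0.01,0,0,0]
    - [-1,-0.01,0,0.04,0,0,0]
    - [-1,0,0,0.05,0,0,0]
    - [-1,0,0,0.05,0,0,0]
    - [-1,0,0,0.02,0,0,0]
    - [-1,0,0,0,0,0,0]

```text
time_s: 3.0
tcp_pos: [0.4507, -0.0633, 0.059]
eef_rot: [3.141, 0.004, -0.345]
force: [-0.3, 0.5, 1.1]
grip_width: -0.0
```

```bash
cat >> h.py <<'E'
O=np.array([0.5353,-0.0906]); yaw=-0.344; U=np.array([np.cos(yaw),np.sin(yaw)]); Wv=np.array([-U[1],U[0]])
def j(p): return ((np.array(p)[:2]-O)@np.c_[U,Wv]).round(4)
def jw(x,y,z): return np.r_[O+x*U+y*Wv,z]
E
python3 - <<'E'
from h import *
s=jf(); print(j(s["tcp_pos"]))
c=optics.read_camera("wrist"); cv2.imwrite("pics/w2.png",c["frame"])
c=optics.read_camera("side"); crop(c["frame"],210,340,130,225,6,"s2.png")
E
```

```text
t 3.0 tcp [ 0.4507 -0.0633  0.059 ] rpy [ 3.1414  0.0044 -0.3455] F [-0.25  0.54  1.07] g -0.0
[-0.0888 -0.0028]
```

View pics/w2.png

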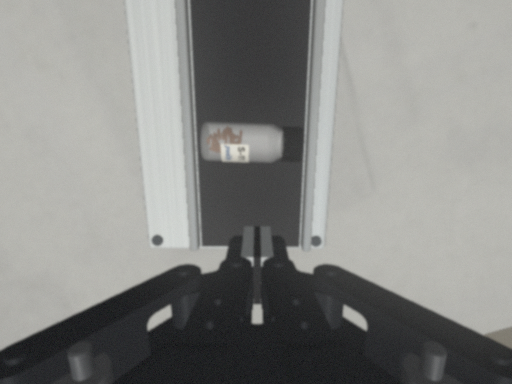

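View pics/s2.png

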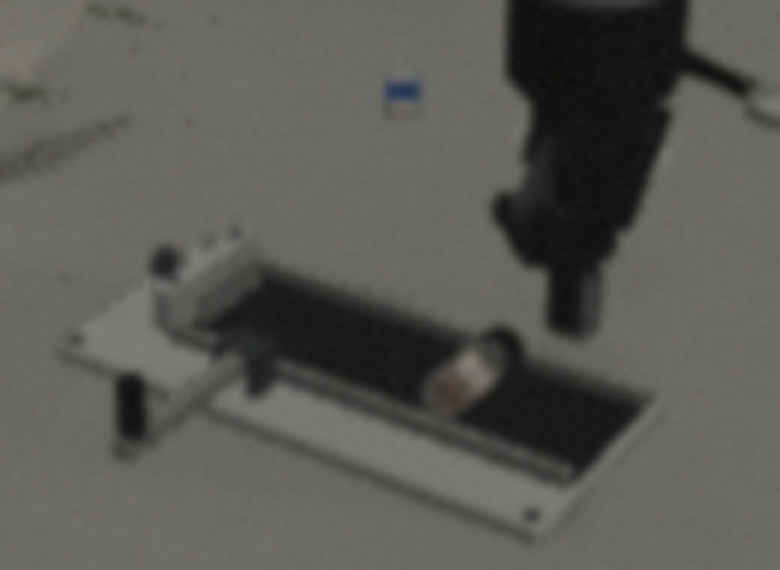

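Run:
```python
from h import *
s=jf(); c=optics.read_camera("wrist")
for u,v in [(200,143),(303,144),(240,122),(240,163)]: print(j(pix2w(c,u,v,.024,s)))
f=[]
for i in range(6): f.append(readout.get_state()["force"]); optics.read_camera("wrist")
print(np.array(f).round(2))
```

```text
t 3.1 tcp [ 0.4529 -0.0637  0.0624] rpy [-3.1415e+00 -8.0000e-04 -3.4510e-01] F [0.19 0.36 0.05] g 0.0
[-0.0389  0.0333]
[-0.0396 -0.0306]
[-0.0263  0.0083]
[-0.0514  0.0087]
[[ 0.28 -0.24  1.01]
 [ 0.51  0.44 -0.11]
 [-1.01 -0.56  0.8 ]
 [ 0.54  0.24 -0.92]
 [ 0.79 -0.45 -0.78]
 [ 0.08  0.11 -0.58]]
```

Emit:
send_rows:
  plan:
    - [-1,0,-0.004,0.02,0,0,0]
    - [-1,0,0,0.02,0,0,0]
    - [-1,0,0,0.005,0,0,0]
    - [-1,0,0,0,0,0,0]
    - [-1,0,0,0,0,0,0]

```text
time_s: 3.95
tcp_pos: [0.4545, -0.0594, 0.0172]
eef_rot: [-3.141, -0.001, -0.344]
force: [0.3, -0.1, 1.0]
grip_width: -0.0002
```

Run:
```python
from h import *
s=jf(); print(j(s["tcp_pos"]))
c=optics.read_camera("wrist"); cv2.imwrite("pics/w3.png",c["frame"])
c=optics.read_camera("side"); crop(c["frame"],250,340,160,225,8,"s3.png")
```

```text
t 3.95 tcp [ 0.4545 -0.0594  0.0172] rpy [-3.1415e+00 -8.0000e-04 -3.4420e-01] F [ 0.32 -0.15  1.02] g -0.0002
[-0.0866  0.0021]
```

View pics/w3.png

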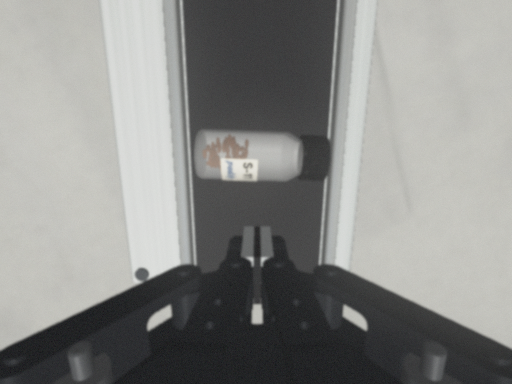

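View pics/s3.png

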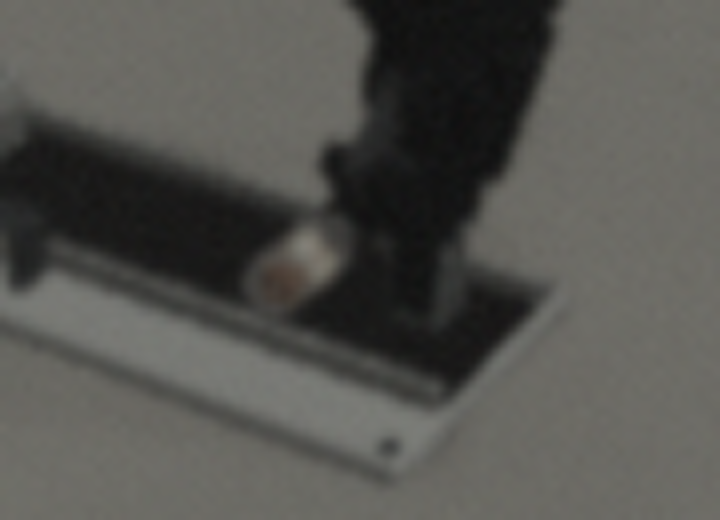

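Emit:
send_rows:
  plan:
    - [-1,0.005,0,0,0,0,0]
    - [-1,0.005,0,0,0,0,0]
    - [-1,0.004,0,0,0,0,0]
    - [-1,0.002,0,0,0,0,0]
    - [-1,0.002,0,0,0,0,0]
    - [-1,0.002,0,0,0,0,0]
    - [-1,0.002,0,0,0,0,0]
    - [-1,0.002,0,0,0,0,0]

```text
time_s: 4.85
tcp_pos: [0.4768, -0.0674, 0.0163]
eef_rot: [-3.141, 0.0, -0.344]
force: [0.2, -0.9, -0.5]
grip_width: 0.0002
```

Emit:
send_rows:
  plan:
    - [-1,0.002,0,0,0,0,0]
    - [-1,0.002,0,0,0,0,0]
    - [-1,0.002,0,0,0,0,0]
    - [-1,0.002,0,0,0,0,0]
    - [-1,0.003,0,0,0,0,0]
    - [-1,0.003,0,0,0,0,0]
    - [-1,0.003,0,0,0,0,0]
    - [-1,0.003,0,0,0,0,0]

```text
time_s: 5.65
tcp_pos: [0.4957, -0.0742, 0.0163]
eef_rot: [-3.141, 0.0, -0.344]
force: [0.4, 0.2, -0.3]
grip_width: 0.0003
```

Run:
```python
from h import *
s=jf(); print(j(s["tcp_pos"]))
c=optics.read_camera("wrist"); cv2.imwrite("pics/w4.png",c["frame"])
```

```text
t 5.65 tcp [ 0.4957 -0.0742  0.0163] rpy [-3.1415e+00  1.0000e-04 -3.4420e-01] F [ 0.4   0.24 -0.3 ] g 0.0003
[-0.0428  0.0021]
```

View pics/w4.png

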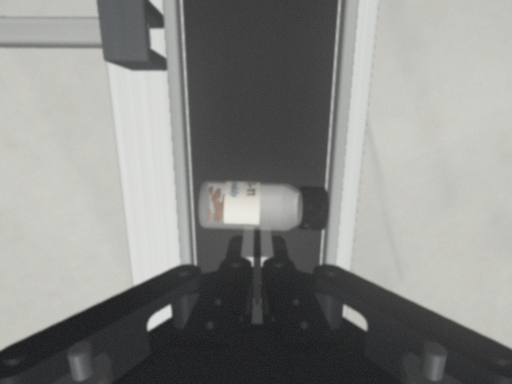

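Emit:
send_rows:
  plan:
    - [-1,0.003,0,0,0,0,0]
    - [-1,0.003,0,0,0,0,0]
    - [-1,0.003,0,0,0,0,0]
    - [-1,0.003,0,0,0,0,0]
    - [-1,0.003,0,0,0,0,0]
    - [-1,0.003,0,0,0,0,0]
    - [-1,0.003,0,0,0,0,0]
    - [-1,0.003,0,0,0,0,0]

```text
time_s: 6.5
tcp_pos: [0.5183, -0.0823, 0.0163]
eef_rot: [-3.141, 0.0, -0.344]
force: [-0.1, 0.2, 0.4]
grip_width: 0.0002
```

Emit:
send_rows:
  plan:
    - [-1,0.003,0,0,0,0,0]
    - [-1,0.003,0,0,0,0,0]
    - [-1,0.003,0,0,0,0,0]
    - [-1,0.003,0,0,0,0,0]
    - [-1,0.003,0,0,0,0,0]
    - [-1,0.003,0,0,0,0,0]
    - [-1,0.003,0,0,0,0,0]
    - [-1,0.003,0,0,0,0,0]

```text
time_s: 7.3
tcp_pos: [0.5409, -0.0903, 0.0163]
eef_rot: [-3.141, 0.0, -0.344]
force: [0.2, 1.1, -1.0]
grip_width: -0.0003
```

Emit:
send_rows:
  plan:
    - [-1,0.003,0,0,0,0,0]
    - [-1,0.003,0,0,0,0,0]
    - [-1,0.003,0,0,0,0,0]
    - [-1,0.003,0,0,0,0,0]
    - [-1,0.003,0,0,0,0,0]
    - [-1,0.003,0,0,0,0,0]
    - [-1,0.003,0,0,0,0,0]
    - [-1,0.002,0,0,0,0,0]

```text
time_s: 8.1
tcp_pos: [0.5626, -0.0981, 0.0163]
eef_rot: [-3.141, 0.0, -0.344]
force: [0.1, 0.5, -0.8]
grip_width: 0.0002
```

Run:
```python
from h import *
s=jf(); print(j(s["tcp_pos"]))
c=optics.read_camera("wrist"); cv2.imwrite("pics/w5.png",c["frame"])
```

```text
t 8.1 tcp [ 0.5626 -0.0981  0.0163] rpy [-3.1415  0.     -0.3442] F [ 0.06  0.51 -0.75] g 0.0002
[0.0282 0.0021]
```

View pics/w5.png

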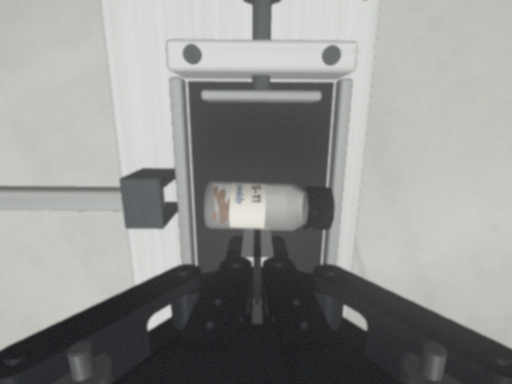

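Emit:
send_rows:
  plan:
    - [-1,-0.004,0,0,0,0,0]
    - [-1,0,0.005,0,0,0,0]
    - [-1,0,0,0,0,0,0]
    - [-1,0.003,0,0,0,0,0]
    - [-1,0.002,0,0,0,0,0]
    - [-1,0.002,0,0,0,0,0]
    - [-1,0.002,0,0,0,0,0]
    - [-1,0.002,0,0,0,0,0]

```text
time_s: 8.95
tcp_pos: [0.5674, -0.1051, 0.0163]
eef_rot: [-3.141, 0.0, -0.344]
force: [-0.3, -1.8, -0.4]
grip_width: 0.0004
```

Emit:
send_rows:
  plan:
    - [-1,0.003,0,0,0,0,0]
    - [-1,0.003,0,0,0,0,0]
    - [-1,0.003,0,0,0,0,0]
    - [-1,0.003,0,0,0,0,0]
    - [-1,0.002,0,0,0,0,0]
    - [-1,0.001,0,0,0,0,0]
    - [-1,0.001,0,0,0,0,0]
    - [-1,0,0,0,0,0,0]

```text
time_s: 9.75
tcp_pos: [0.5823, -0.1105, 0.0163]
eef_rot: [-3.142, 0.0, -0.344]
force: [-0.2, 0.6, -0.2]
grip_width: 0.0001
```

Run:
```python
from h import *
s=jf(); print(j(s["tcp_pos"]))
c=optics.read_camera("wrist"); cv2.imwrite("pics/w6.png",c["frame"])
```

```text
t 9.75 tcp [ 0.5823 -0.1105  0.0163] rpy [-3.1415  0.     -0.3442] F [-0.19  0.61 -0.18] g 0.0001
[ 0.051  -0.0029]
```

View pics/w6.png

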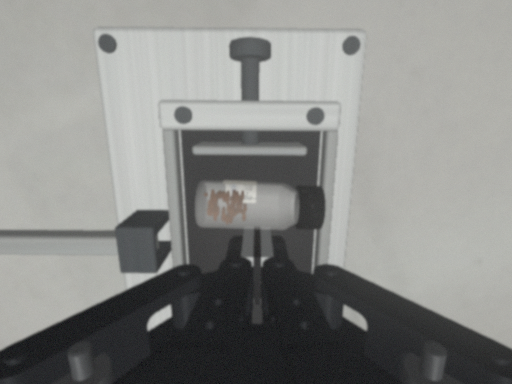

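Emit:
send_rows:
  plan:
    - [-1,0.002,0,0,0,0,0]
    - [-1,0.002,0,0,0,0,0]
    - [-1,0.001,0,0,0,0,0]
    - [-1,0.001,0,0,0,0,0]
    - [-1,0.001,0,0,0,0,0]
    - [-1,0.001,0,0,0,0,0]
    - [-1,0,0,0,0,0,0]

```text
time_s: 10.5
tcp_pos: [0.5899, -0.1132, 0.0163]
eef_rot: [-3.141, -0.0, -0.344]
force: [0.3, 1.1, -0.4]
grip_width: 0.0
```

```bash
cat >> h.py <<'E'
def F(n=6):
    f=[]
    for i in range(n): s=readout.get_state(); f.append(s["force"]); optics.read_camera("wrist")
    f=np.array(f); m=f.mean(0); print("t",round(s["time_s"],2),"Fpush(jig x)",round(float(m[:2]@U),2),"y",round(float(m[:2]@Wv),2),"z",round(float(m[2]),2),"se",(f.std(0)/n**.5).round(2),"jig",j(s["tcp_pos"]),"all x",(f[:,:2]@U).round(1)); return s
E
python3 - <<'E'
from h import *
s=F()
c=optics.read_camera("wrist"); crop(c["frame"],100,380,60,290,2.8,"w7.png")
E
```

```text
t 10.75 Fpush(jig x) -0.19 y 0.48 z -0.37 se [0.19 0.21 0.18] jig [ 0.0589 -0.0029] all x [-0.1  0.1 -1.   0.4 -0.2 -0.3]
```

View pics/w7.png

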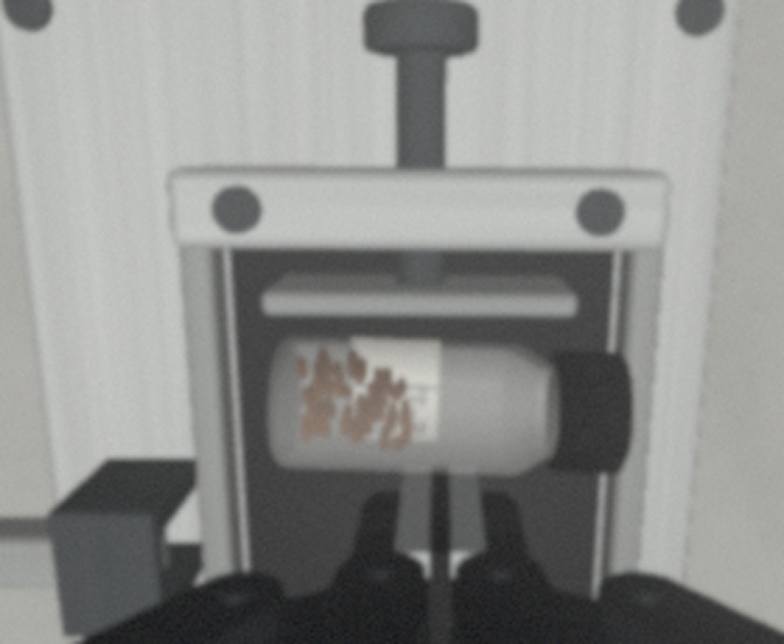

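Emit:
send_rows:
  plan:
    - [-1,0.0005,0,0,0,0,0]
    - [-1,0.0005,0,0,0,0,0]
    - [-1,0.0005,0,0,0,0,0]
    - [-1,0.0005,0,0,0,0,0]
    - [-1,0.0005,0,0,0,0,0]
    - [-1,0,0,0,0,0,0]

```text
time_s: 11.45
tcp_pos: [0.5922, -0.114, 0.0163]
eef_rot: [-3.141, 0.0, -0.344]
force: [0.3, -0.1, -0.2]
grip_width: -0.0
```

Run:
```python
from h import *
s=F()
c=optics.read_camera("wrist"); crop(c["frame"],100,380,60,290,2.8,"w8.png")
```

```text
t 11.7 Fpush(jig x) 0.1 y -0.45 z -0.01 se [0.21 0.12 0.14] jig [ 0.0614 -0.0029] all x [ 0.3 -0.6  0.2  0.6 -0.7  0.7]
```

View pics/w8.png

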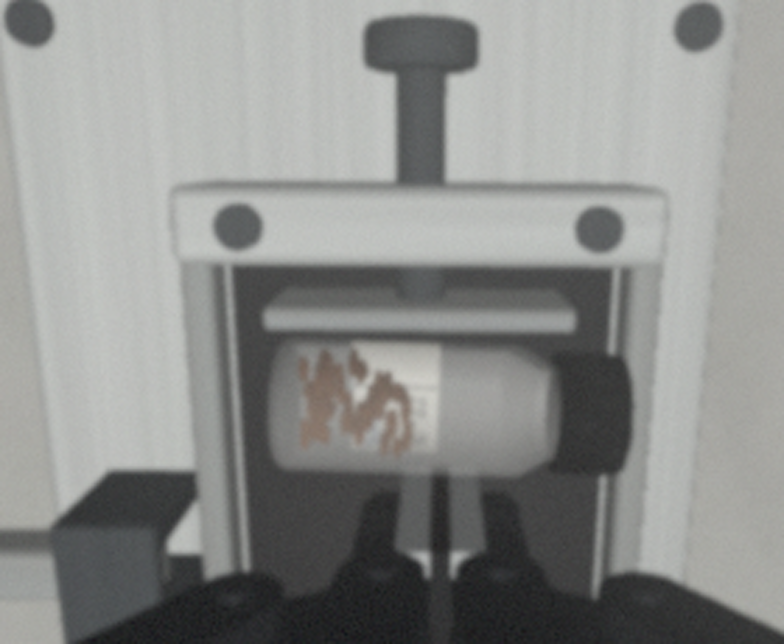

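Emit:
send_rows:
  plan:
    - [-1,0.0003,0,0,0,0,0]
    - [-1,0.0003,0,0,0,0,0]
    - [-1,0.0003,0,0,0,0,0]
    - [-1,0.0002,0,0,0,0,0]

```text
time_s: 12.2
tcp_pos: [0.5932, -0.1144, 0.0163]
eef_rot: [-3.142, 0.0, -0.344]
force: [-1.1, 0.0, -0.2]
grip_width: 0.0001
```

Run:
```python
from h import *
s=F()
c=optics.read_camera("wrist"); crop(c["frame"],180,330,140,240,5,"w9.png")
```

```text
t 12.45 Fpush(jig x) -0.16 y 0.06 z -0.24 se [0.25 0.12 0.11] jig [ 0.0625 -0.0029] all x [-1.1  0.4 -0.5 -0.5  0.1  0.6]
```

View pics/w9.png

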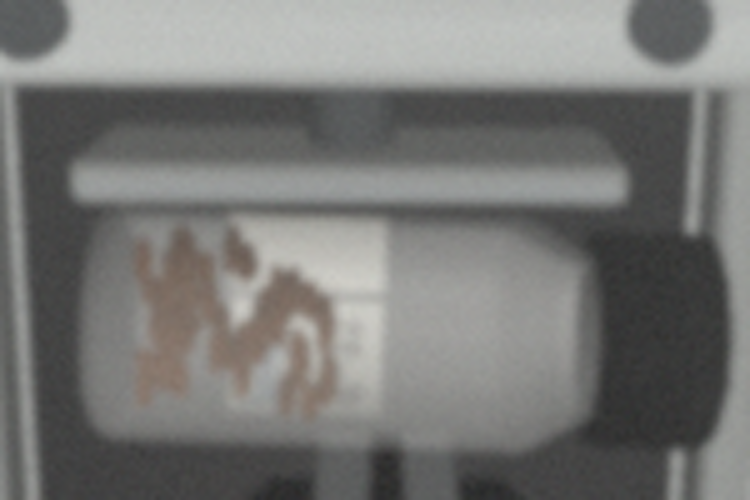

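Emit:
send_rows:
  plan:
    - [-1,0.0002,0,0,0,0,0]
    - [-1,0.0002,0,0,0,0,0]

```text
time_s: 12.75
tcp_pos: [0.5936, -0.1145, 0.0163]
eef_rot: [-3.141, 0.0, -0.344]
force: [0.2, -0.3, -0.4]
grip_width: 0.0001
```

Run:
```python
from h import *
s=F(4)
```

```text
t 12.9 Fpush(jig x) -0.27 y 0.28 z 0.07 se [0.35 0.2  0.15] jig [ 0.0629 -0.0029] all x [ 0.3 -1.  -1.   0.6]
```

Emit:
send_rows:
  plan:
    - [-1,0.0002,0,0,0,0,0]
    - [-1,0.0002,0,0,0,0,0]

```text
time_s: 13.15
tcp_pos: [0.594, -0.1147, 0.0163]
eef_rot: [-3.141, 0.0, -0.344]
force: [-0.4, -0.9, -0.7]
grip_width: 0.0002
```

Run:
```python
from h import *
s=F(4)
c=optics.read_camera("wrist"); crop(c["frame"],180,330,140,240,5,"w10.png")
```

```text
t 13.3 Fpush(jig x) 0.01 y -0.28 z -0.01 se [0.34 0.26 0.2 ] jig [ 0.0633 -0.0029] all x [-0.   1.   0.  -0.9]
```

View pics/w10.png

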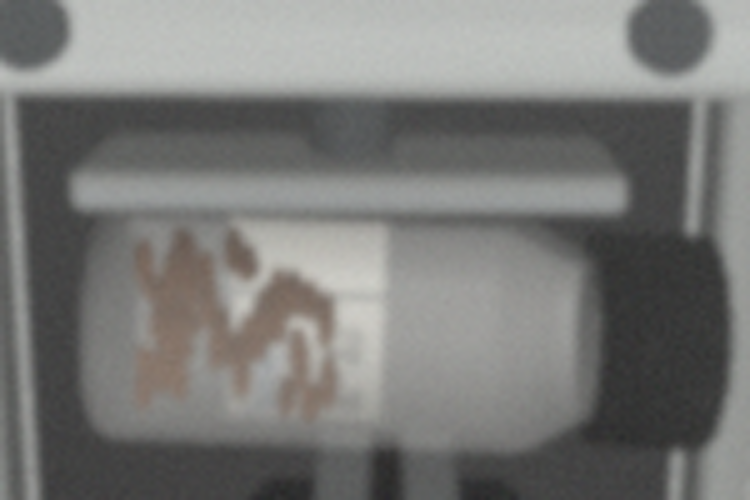

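Emit:
send_rows:
  plan:
    - [-1,0.0002,0,0,0,0,0]
    - [-1,0.0001,0,0,0,0,0]

```text
time_s: 13.6
tcp_pos: [0.5942, -0.1148, 0.0163]
eef_rot: [-3.141, 0.0, -0.344]
force: [-0.0, -0.1, -0.5]
grip_width: -0.0
```

Run:
```python
from h import *
s=F(4)
```

```text
t 13.75 Fpush(jig x) -0.29 y 0.27 z 0.04 se [0.19 0.25 0.23] jig [ 0.0636 -0.0029] all x [ 0.  -0.7  0.2 -0.7]
```

Emit:
send_rows:
  plan:
    - [-1,0.0002,0,0,0,0,0]
    - [-1,0.0001,0,0,0,0,0]

```text
time_s: 14.0
tcp_pos: [0.5945, -0.1149, 0.0163]
eef_rot: [-3.142, 0.0, -0.344]
force: [-0.9, -0.0, 0.0]
grip_width: -0.0
```

Run:
```python
from h import *
s=F(4)
```

```text
t 14.15 Fpush(jig x) -0.35 y 0.08 z 0.05 se [0.27 0.28 0.29] jig [ 0.064  -0.0029] all x [-0.8 -0.7 -0.1  0.2]
```

Emit:
send_rows:
  plan:
    - [-1,0.0002,0,0,0,0,0]
    - [-1,0.0001,0,0,0,0,0]

```text
time_s: 14.4
tcp_pos: [0.5948, -0.115, 0.0163]
eef_rot: [-3.141, 0.0, -0.344]
force: [-0.3, 1.1, 0.6]
grip_width: 0.0001
```

Run:
```python
from h import *
s=F(4)
c=optics.read_camera("wrist"); crop(c["frame"],180,330,140,240,5,"w11.png")
```

```text
t 14.55 Fpush(jig x) 0.05 y 0.4 z 0.3 se [0.19 0.24 0.26] jig [ 0.0643 -0.0029] all x [-0.6  0.5  0.   0.3]
```

View pics/w11.png

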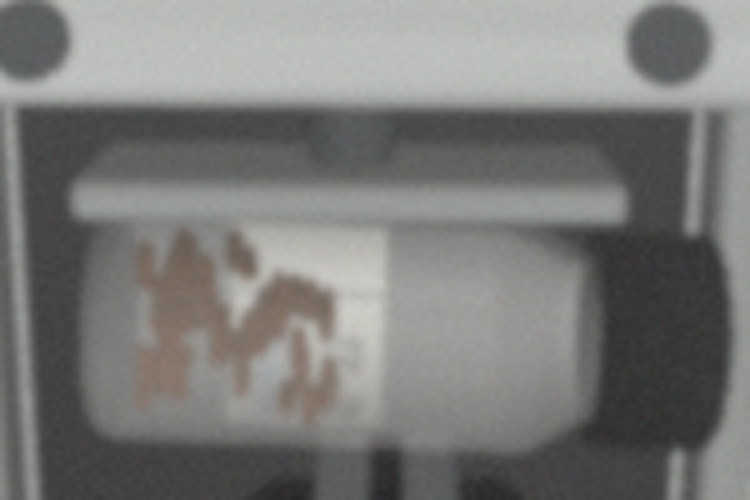

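Run:
```python
from h import *
s=F(2); c=optics.read_camera("wrist")
from scipy.optimize import brentq
Rw,p=pose(c,s); 
print("cam jig",j(p),p[2])
print("pad face", j(pix2w(c,250,184.0,.034,s)), "block front top", j(pix2w(c,250,140+105/5-.4,.036,s)))
for col,row in [(201,140+440/5-.4),(265,140+450/5-.4),(245,140+445/5-.4)]:
    a=j(pix2w(c,col,row,.0238,s))[0]; cx=j(p)[0]; # ray from (cx,pz) to (a,.0238); axis ahead (+x) of ray by r
    th=np.arctan2(cx-a,p[2]-.0238); print("rear ray",a,"axis",a+.0118/np.cos(th))
```

```text
t 14.7 Fpush(jig x) 0.12 y -0.3 z 0.39 se [0.15 0.02 0.39] jig [ 0.0643 -0.0029] all x [ 0.3 -0.1]
cam jig [ 0.1286 -0.0025] 0.15861324334263738
pad face [0.0991 0.0007] block front top [0.1098 0.0006]
rear ray 0.0742 axis 0.08692447871170263
rear ray 0.0732 axis 0.08595749043946224
rear ray 0.0737 axis 0.0864409201037252
```

Emit:
send_rows:
  plan:
    - [-1,0.0002,0,0,0,0,0]
    - [-1,0.0001,0,0,0,0,0]

```text
time_s: 15.0
tcp_pos: [0.5951, -0.1151, 0.0163]
eef_rot: [-3.141, 0.0, -0.344]
force: [0.4, 0.7, -0.2]
grip_width: 0.0002
```

Run:
```python
from h import *
s=F(4)
```

```text
t 15.15 Fpush(jig x) -0.26 y -0.02 z 0.26 se [0.18 0.18 0.18] jig [ 0.0645 -0.0029] all x [ 0.1 -0.4 -0.3 -0.5]
```

Emit:
send_rows:
  plan:
    - [-1,0.0002,0,0,0,0,0]
    - [-1,0.0001,0,0,0,0,0]

```text
time_s: 15.4
tcp_pos: [0.5954, -0.1152, 0.0163]
eef_rot: [-3.141, 0.0, -0.344]
force: [-1.1, 0.1, -0.0]
grip_width: -0.0001
```

Run:
```python
from h import *
s=F(4)
```

```text
t 15.55 Fpush(jig x) -0.27 y 0.01 z 0.49 se [0.27 0.27 0.16] jig [ 0.0648 -0.0029] all x [-1.1  0.4 -0.2 -0.1]
```

Emit:
send_rows:
  plan:
    - [-1,0.0002,0,0,0,0,0]
    - [-1,0.0001,0,0,0,0,0]

```text
time_s: 15.8
tcp_pos: [0.5956, -0.1153, 0.0163]
eef_rot: [-3.142, 0.0, -0.344]
force: [-0.7, 1.1, 0.3]
grip_width: 0.0002
```

Run:
```python
from h import *
s=F(4)
```

```text
t 15.95 Fpush(jig x) -0.54 y 0.05 z 0.35 se [0.12 0.32 0.27] jig [ 0.0651 -0.0029] all x [-1.  -0.2 -0.3 -0.5]
```

Emit:
send_rows:
  plan:
    - [-1,0.0001,0,0,0,0,0]
    - [-1,0.0001,0,0,0,0,0]

```text
time_s: 16.2
tcp_pos: [0.5958, -0.1154, 0.0163]
eef_rot: [-3.142, 0.0, -0.344]
force: [-0.2, 0.3, -0.0]
grip_width: 0.0
```

Run:
```python
from h import *
s=F(4)
```

```text
t 16.35 Fpush(jig x) -0.09 y -0.3 z -0.28 se [0.26 0.21 0.19] jig [ 0.0653 -0.0029] all x [-0.3  0.6 -0.8  0.1]
```

Emit:
send_rows:
  plan:
    - [-1,0.0001,0,0,0,0,0]
    - [-1,0.0001,0,0,0,0,0]

```text
time_s: 16.6
tcp_pos: [0.596, -0.1154, 0.0163]
eef_rot: [-3.142, 0.0, -0.344]
force: [-1.0, -0.4, -0.1]
grip_width: -0.0001
```

Run:
```python
from h import *
s=F(4)
c=optics.read_camera("wrist"); crop(c["frame"],180,330,140,240,5,"w12.png")
```

```text
t 16.75 Fpush(jig x) -0.45 y -0.28 z -0.12 se [0.19 0.25 0.17] jig [ 0.0655 -0.0029] all x [-0.8 -0.9  0.2 -0.3]
```

View pics/w12.png

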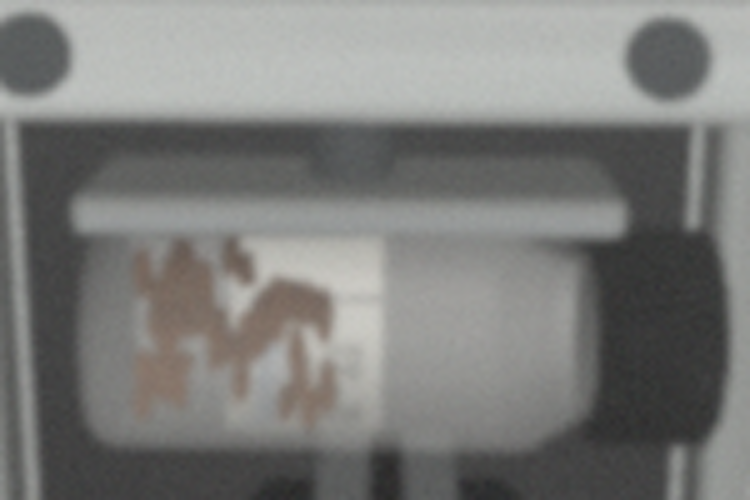

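Emit:
send_rows:
  plan:
    - [-1,0.0001,0,0,0,0,0]
    - [-1,0.0001,0,0,0,0,0]

```text
time_s: 17.05
tcp_pos: [0.5962, -0.1155, 0.0163]
eef_rot: [-3.141, 0.0, -0.344]
force: [-0.6, -1.0, 0.4]
grip_width: 0.0001
```

Run:
```python
from h import *
s=F(4)
```

```text
t 17.2 Fpush(jig x) -0.37 y -0.14 z 0.05 se [0.13 0.34 0.14] jig [ 0.0657 -0.0029] all x [-0.2 -0.2 -0.5 -0.5]
```

Emit:
send_rows:
  plan:
    - [-1,0.0001,0,0,0,0,0]
    - [-1,0.0001,0,0,0,0,0]

```text
time_s: 17.45
tcp_pos: [0.5963, -0.1155, 0.0163]
eef_rot: [-3.142, 0.0, -0.344]
force: [-1.2, -0.1, 1.2]
grip_width: -0.0
```

Run:
```python
from h import *
s=F(4)
```

```text
t 17.6 Fpush(jig x) -2.08 y -0.51 z 0.83 se [0.35 0.14 0.14] jig [ 0.0658 -0.0029] all x [-1.1 -2.3 -1.8 -3.1]
```

Run:
```python
from h import *
s=F(6)
```

```text
t 17.9 Fpush(jig x) -2.35 y -0.81 z 1.07 se [0.25 0.24 0.18] jig [ 0.0658 -0.0029] all x [-1.2 -3.3 -2.3 -2.5 -2.6 -2.2]
```

Emit:
send_rows:
  plan:
    - [-1,4e-05,0,0,0,0,0]
    - [-1,0,0,0,0,0,0]

```text
time_s: 18.15
tcp_pos: [0.5963, -0.1155, 0.0162]
eef_rot: [-3.142, 0.0, -0.344]
force: [-4.6, 0.5, 0.6]
grip_width: -0.0004
```

Run:
```python
from h import *
s=F(8)
c=optics.read_camera("wrist"); crop(c["frame"],180,330,140,240,5,"w13.png")
```

```text
t 18.5 Fpush(jig x) -4.03 y -0.92 z 1.15 se [0.19 0.11 0.16] jig [ 0.0659 -0.0029] all x [-4.5 -3.2 -3.9 -4.1 -3.3 -4.7 -3.9 -4.6]
```

View pics/w13.png

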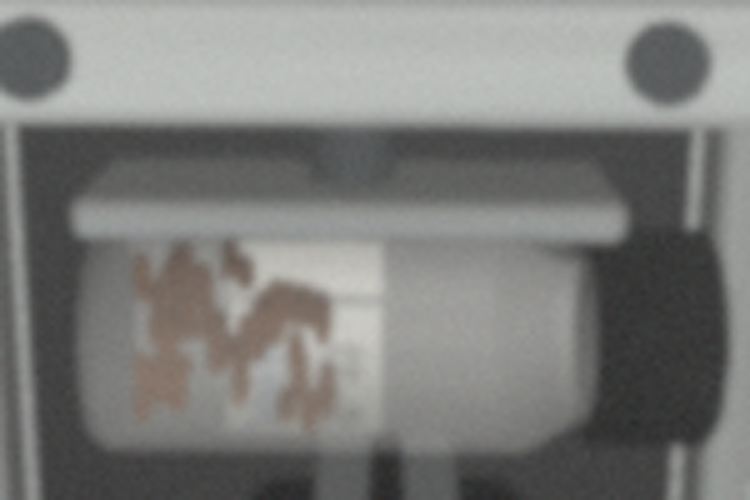

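Emit:
send_rows:
  plan:
    - [-1,-2e-05,0,0,0,0,0]
    - [-1,0,0,0,0,0,0]
    - [-1,0,0,0,0,0,0]
    - [-1,0,0,0,0,0,0]
    - [-1,0,0,0,0,0,0]
    - [-1,0,0,0,0,0,0]
    - [-1,0,0,0,0,0,0]
    - [-1,0,0,0,0,0,0]

```text
time_s: 19.4
tcp_pos: [0.5964, -0.1155, 0.0163]
eef_rot: [-3.142, 0.0, -0.344]
force: [-4.5, 1.1, 0.9]
grip_width: -0.0003
```

Run:
```python
from h import *
s=F(10)
```

```text
t 19.85 Fpush(jig x) -4.88 y -0.66 z 0.7 se [0.13 0.13 0.1 ] jig [ 0.0659 -0.0029] all x [-4.6 -5.1 -5.6 -5.2 -4.7 -4.8 -4.8 -4.2 -4.9 -4.9]
```

Emit:
send_rows:
  plan:
    - [-1,-0.0003,0,0,0,0,0]
    - [-1,-0.0003,0,0,0,0,0]
    - [-1,-0.0005,0,0,0,0,0]
    - [-1,-0.001,0,0,0,0,0]
    - [-1,-0.002,0,0,0,0,0]
    - [-1,-0.004,0,0,0,0,0]
    - [-1,-0.008,0,0,0,0,0]
    - [-1,-0.01,0,0,0,0,0]

```text
time_s: 20.7
tcp_pos: [0.5711, -0.1065, 0.0162]
eef_rot: [-3.142, 0.0, -0.344]
force: [-0.3, -0.7, 0.2]
grip_width: -0.0001
```

Run:
```python
from h import *
s=F(2)
c=optics.read_camera("wrist"); cv2.imwrite("pics/w14.png",c["frame"])
```

```text
t 20.75 Fpush(jig x) 0.69 y -0.01 z -0.01 se [0.66 0.31 0.17] jig [ 0.0376 -0.0028] all x [-0.   1.4]
```

View pics/w14.png

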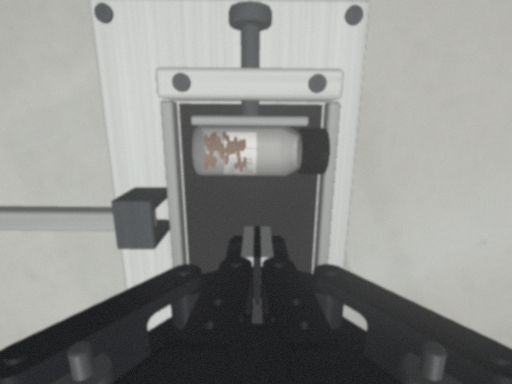

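Run:
```python
from h import *
s=jf(); c=optics.read_camera("wrist")
crop(c["frame"],180,340,60,190,4.6,"w15.png")
p=pose(c,s)[1]; cx=j(p)[0]
def ax(row,col,sg):
    a=j(pix2w(c,col,row,.0238,s))[0]; th=np.arctan2(cx-a,p[2]-.0238); return a+sg*.0118/np.cos(th)
print("pad face",j(pix2w(c,250,124,.034,s)),"rear",ax(175.5,215,1),ax(175.5,285,1),"front",ax(127,230,-1))
```

```text
t 20.85 tcp [ 0.5713 -0.1065  0.0165] rpy [-3.1415e+00 -1.0000e-04 -3.4410e-01] F [ 0.63 -0.26  0.14] g 0.0002
pad face [0.1    0.0006] rear 0.08784763278613891 0.08784763278613891 front 0.08659124819790069
```

View pics/w15.png

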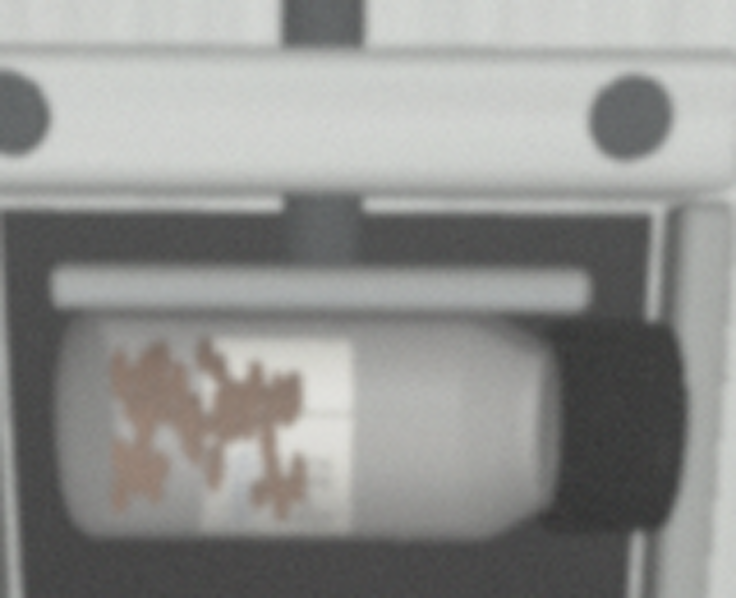

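Emit:
send_rows:
  plan:
    - [-1,0,0,-0.03,0,0,0]
    - [-1,0,0,-0.05,0,0,0]
    - [-1,0.004,-0.03,-0.01,0,0,0]
    - [-1,0.004,-0.04,0,0,0,0]
    - [-1,0.004,-0.04,0,0,0,0]
    - [-1,0.004,-0.04,0,0,0,0]
    - [-1,0,-0.03,0,0,0,0]
    - [-1,0,0,0,0,0,0]

```text
time_s: 21.7
tcp_pos: [0.6486, 0.0606, 0.1061]
eef_rot: [-3.141, 0.0, -0.341]
force: [-0.4, -0.4, -0.1]
grip_width: -0.0002
```

Run:
```python
from h import *
s=jf(); print(j(s["tcp_pos"])); c=optics.read_camera("wrist"); cv2.imwrite("pics/w16.png",c["frame"])
c=optics.read_camera("side"); crop(c["frame"],190,330,110,225,5.5,"s16.png")
```

```text
t 21.7 tcp [0.6486 0.0606 0.1061] rpy [-3.1407  0.     -0.3411] F [-0.36 -0.36 -0.1 ] g -0.0002
[0.0556 0.1806]
```

View pics/w16.png

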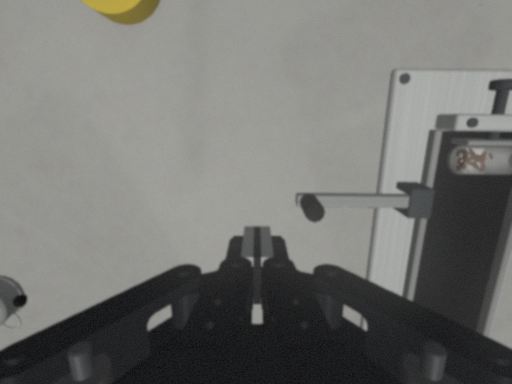

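View pics/s16.png

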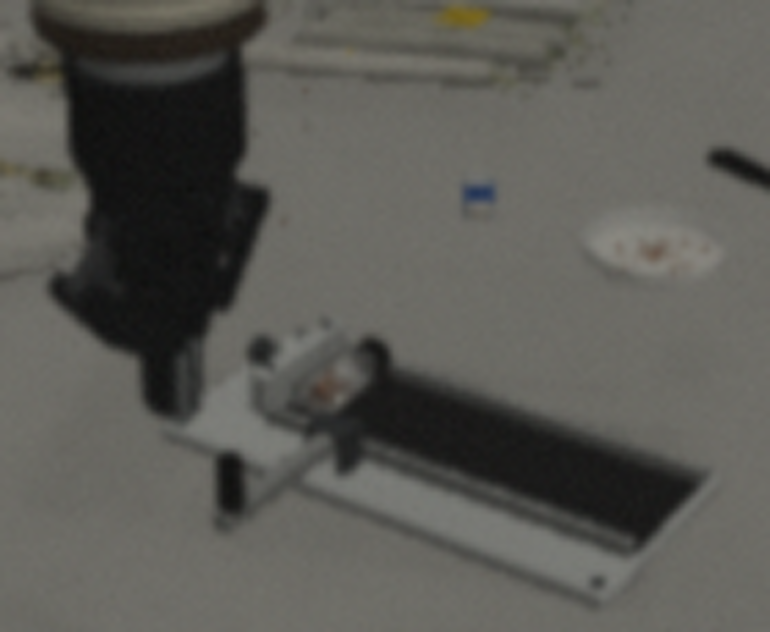

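Run:
```python
from h import *
s=jf(); c=optics.read_camera("wrist"); print(j(s["tcp_pos"]))
crop(c["frame"],230,340,160,270,6,"w17.png")
print(j(pix2w(c,314,211,.061,s)), j(pix2w(c,303,199,.032,s)))
for z in (.046,): print("tip right side", [j(pix2w(c,u,230,s["tcp_pos"][2],s)) for u in (243,257,272)])
```

```text
t 21.8 tcp [0.6478 0.0577 0.1061] rpy [ 3.1414e+00  2.0000e-04 -3.4300e-01] F [-0.25  0.01 -0.53] g 0.0
[0.0559 0.1775]
[0.0569 0.1389] [0.0569 0.142 ]
tip right side [array([0.0615, 0.1854]), array([0.0615, 0.178 ]), array([0.0615, 0.17  ])]
```

View pics/w17.png

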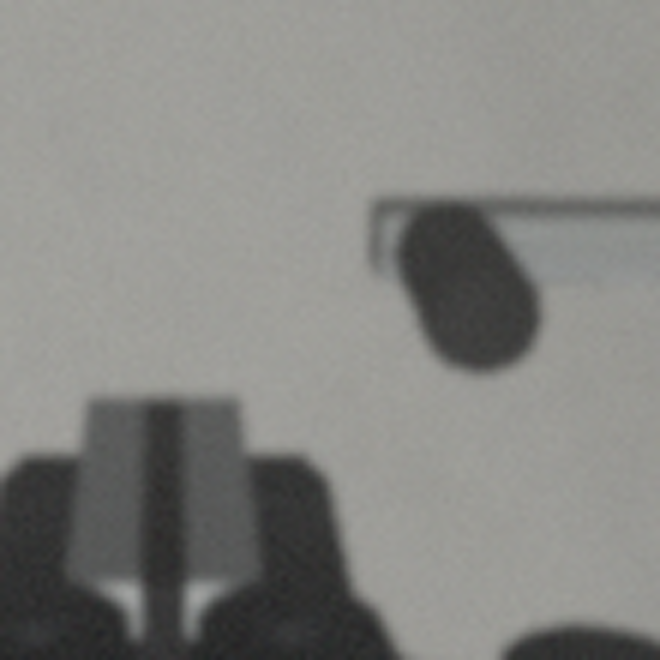

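Emit:
send_rows:
  plan:
    - [-1,-0.002,0,0.03,0,0,0]
    - [-1,0,0,0.03,0,0,0]
    - [-1,0,0.005,0,0,0,0]
    - [-1,0,0.004,0,0,0,0]
    - [-1,0,0.003,0,0,0,0]
    - [-1,0,0.003,0,0,0,0]
    - [-1,0,0.003,0,0,0,0]
    - [-1,0,0.003,0,0,0,0]

```text
time_s: 22.65
tcp_pos: [0.639, 0.0381, 0.0472]
eef_rot: [-3.141, -0.001, -0.344]
force: [1.6, 2.5, 0.2]
grip_width: 0.0
```

Emit:
send_rows:
  plan:
    - [-1,0,0.003,0,0,0,0]
    - [-1,0,0.003,0,0,0,0]
    - [-1,0,0.003,0,0,0,0]
    - [-1,0,0.003,0,0,0,0]
    - [-1,0,0.003,0,0,0,0]

```text
time_s: 23.15
tcp_pos: [0.6335, 0.0239, 0.0463]
eef_rot: [-3.141, 0.0, -0.344]
force: [0.8, 2.2, 1.6]
grip_width: 0.0001
```

Run:
```python
from h import *
s=F(2); print(s["tcp_pos"]); c=optics.read_camera("wrist"); cv2.imwrite("pics/w18.png",c["frame"])
```

```text
t 23.2 Fpush(jig x) -0.17 y 1.31 z 1.25 se [0.38 0.64 0.23] jig [0.0538 0.1405] all x [ 0.  -0.4]
[0.6333688  0.02348546 0.04624995]
```

View pics/w18.png

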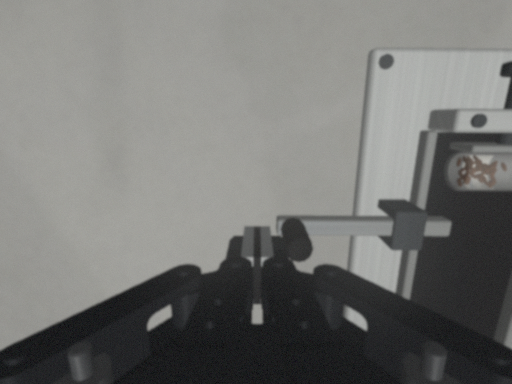

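Emit:
send_rows:
  plan:
    - [-1,0,0.003,0,0,0,0]
    - [-1,0,0.003,0,0,0,0]
    - [-1,0,0.003,0,0,0,0]
    - [-1,0,0.003,0,0,0,0]
    - [-1,0,0.003,0,0,0,0]
    - [-1,0,0.003,0,0,0,0]
    - [-1,0,0.003,0,0,0,0]
    - [-1,0,0.003,0,0,0,0]

```text
time_s: 24.1
tcp_pos: [0.6254, 0.0013, 0.0463]
eef_rot: [-3.142, 0.0, -0.344]
force: [-1.0, 2.3, -1.7]
grip_width: 0.0001
```

Run:
```python
from h import *
s=F(2); c=optics.read_camera("wrist"); cv2.imwrite("pics/w19.png",c["frame"])
```

```text
t 24.15 Fpush(jig x) -1.12 y 1.51 z -1.33 se [0.33 0.33 0.25] jig [0.0538 0.1165] all x [-1.7 -0.5]
```

View pics/w19.png

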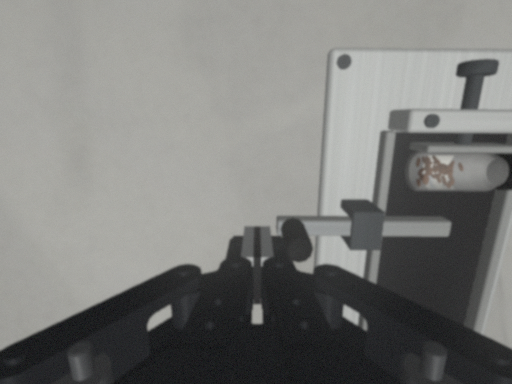

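Emit:
send_rows:
  plan:
    - [-1,0,0.003,0,0,0,0]
    - [-1,0,0.003,0,0,0,0]
    - [-1,0,0.003,0,0,0,0]
    - [-1,0,0.003,0,0,0,0]
    - [-1,0,0.003,0,0,0,0]
    - [-1,0,0.002,0,0,0,0]
    - [-1,0,0.001,0,0,0,0]
    - [-1,0,0.001,0,0,0,0]

```text
time_s: 25.05
tcp_pos: [0.6193, -0.016, 0.0464]
eef_rot: [-3.141, -0.0, -0.344]
force: [3.6, 10.0, 1.8]
grip_width: -0.0001
```

Run:
```python
from h import *
s=F(3)
```

```text
t 25.15 Fpush(jig x) -0.38 y 8.53 z 1.28 se [0.47 0.8  0.2 ] jig [0.0539 0.0987] all x [ 0.1 -0.6 -0.6]
```

Emit:
send_rows:
  plan:
    - [-1,0,0.0005,0,0,0,0]
    - [-1,0,0.0005,0,0,0,0]
    - [-1,0,0.0005,0,0,0,0]
    - [-1,0,0.0005,0,0,0,0]

```text
time_s: 25.6
tcp_pos: [0.6191, -0.0165, 0.0465]
eef_rot: [-3.138, -0.001, -0.344]
force: [6.3, 18.4, -0.1]
grip_width: 0.0001
```

Run:
```python
from h import *
s=F(3); c=optics.read_camera("wrist"); cv2.imwrite("pics/w20.png",c["frame"])
```

```text
t 25.7 Fpush(jig x) 0.44 y 19.17 z -0.49 se [0.32 0.25 0.16] jig [0.0539 0.0981] all x [-0.2  1.1  0.4]
```

View pics/w20.png

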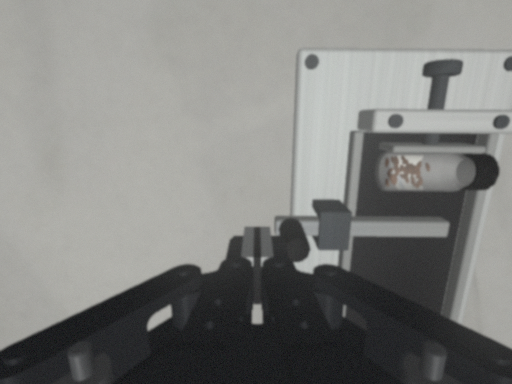

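Run:
```python
from h import *
s=jf(); c=optics.read_camera("wrist"); crop(c["frame"],230,480,180,290,3.1,"w21.png")
print("tcp",j(s["tcp_pos"]),"knob",j(pix2w(c,299,247,.061,s)),"tip",j(pix2w(c,449,226,.032,s)),"outer",j(pix2w(c,275,226,.032,s)),"guide outer",j(pix2w(c,313,210,.036,s)),"inner",j(pix2w(c,351,226,.036,s)))
```

```text
t 25.8 tcp [ 0.6191 -0.0164  0.0465] rpy [-3.1384e+00 -5.0000e-04 -3.4360e-01] F [ 6.59 18.1  -0.06] g 0.0002
tcp [0.0538 0.0981] knob [0.0566 0.0782] tip [ 0.0561 -0.0128] outer [0.056  0.0881] guide outer [0.0671 0.0673] inner [0.0576 0.0453]
```

View pics/w21.png

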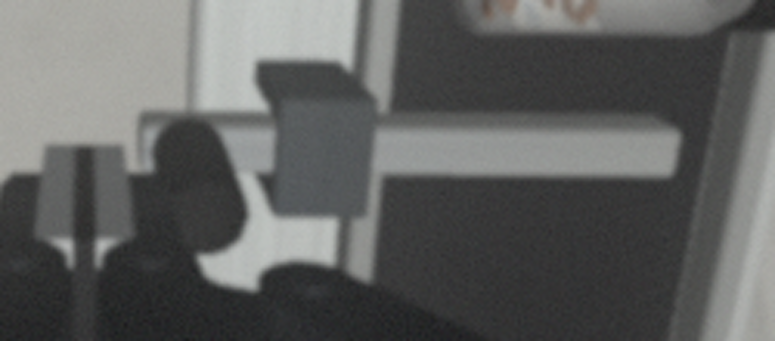

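Emit:
send_rows:
  plan:
    - [-1,0,-0.002,0,0,0,0]
    - [-1,0,-0.003,0,0,0,0]
    - [-1,0,-0.01,0,0,0,0]
    - [-1,0,-0.02,0,0,0,0]
    - [-1,0,0,-0.03,0,0,0]
    - [-1,0,0,-0.05,0,0,0]
    - [-1,-0.01,0.03,-0.05,0,0,0]
    - [-1,-0.02,0.04,-0.03,0,0,0]

```text
time_s: 26.65
tcp_pos: [0.5846, -0.0346, 0.1994]
eef_rot: [-3.141, -0.003, -0.342]
force: [0.5, -0.8, 1.1]
grip_width: -0.0001
```

Emit:
send_rows:
  plan:
    - [-1,0,0.04,0,0,0,0]
    - [-1,0,0.02,0,0,0,0]
    - [-1,0,0,0,0,0,0]
    - [-1,0,0,0,0,0,0]

```text
time_s: 27.05
tcp_pos: [0.5636, -0.0914, 0.1964]
eef_rot: [-3.141, 0.0, -0.345]
force: [-0.8, 0.7, 0.4]
grip_width: -0.0001
```

Run:
```python
from h import *
s=jf(); c=optics.read_camera("wrist"); print(j(s["tcp_pos"])); crop(c["frame"],150,380,50,240,3.1,"w22.png")
c=optics.read_camera("top"); cv2.imwrite("pics/t22.png",c["frame"])
```

```text
t 27.05 tcp [ 0.5636 -0.0914  0.1964] rpy [-3.1414e+00  1.0000e-04 -3.4510e-01] F [-0.8   0.69  0.38] g -0.0001
[0.0269 0.0088]
```

View pics/w22.png

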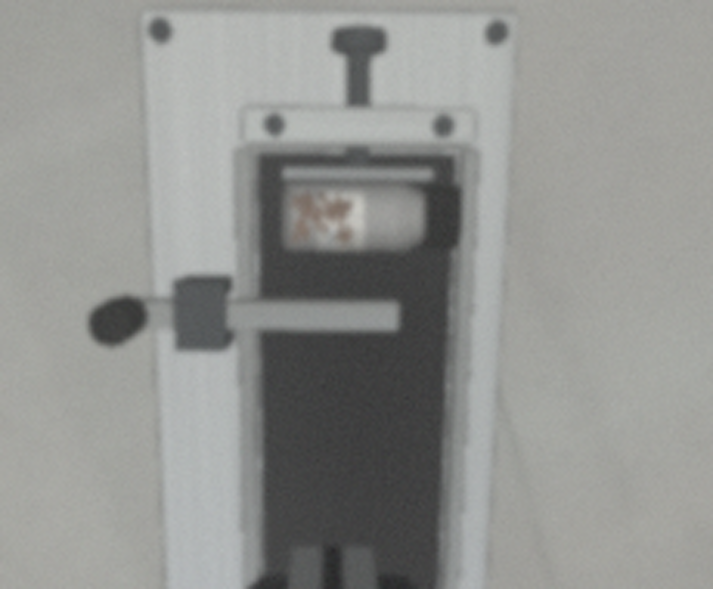

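View pics/t22.png

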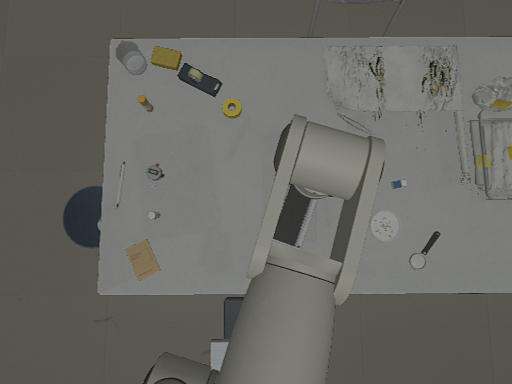

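Run:
```python
from h import *
s=jf(); c=optics.read_camera("wrist"); p=pose(c,s)[1]; cx=j(p)[0]
def ax(row,col,sg):
    a=j(pix2w(c,col,row,.0238,s))[0]; th=np.arctan2(cx-a,p[2]-.0238); return a+sg*.0118/np.cos(th)
k=lambda x,y:(150+x/3.1-.35,50+y/3.1-.35)
print("pad",j(pix2w(c,*k(358,181),.034,s)),"blockfront",j(pix2w(c,*k(358,146),.036,s)),"vial rear",ax(k(0,250)[1],k(320,0)[0],1))
print("knob",j(pix2w(c,*k(112,323),.061,s)),"bar tip",j(pix2w(c,*k(400,316),.032,s)),"guide outer",j(pix2w(c,*k(175,316),.036,s)))
```

```text
t 27.15 tcp [ 0.5638 -0.0907  0.1962] rpy [-3.1414e+00  4.0000e-04 -3.4360e-01] F [-0.42 -0.42  0.39] g 0.0004
pad [0.0982 0.0018] blockfront [0.1089 0.0019] vial rear 0.08741449025602022
knob [0.0553 0.0786] bar tip [ 0.0539 -0.013 ] guide outer [0.0544 0.0633]
```

```bash
python3 -c "
from h import *
print(manip.job_done())"
```

```text
the job is handed in; nothing more can be done
None
```

The vial is bearing on the stop's pad and the keeper bar is home behind it. I handed the job in at about 27 s; no verdict is reported.

- **Rolling and pressing:** I rolled the vial along the lane with the shut fingers at about 20–30 mm/s. Over the last few millimetres I went in 0.1–0.5 mm steps. It turned square as it met the pad.
- **Hold:** I pressed it for a little over 2 s. The averaged push along the lane was 2–5 N. It crept from 2 N up to 4.9 N during the hold although I eased the target back slightly, so I let go there. The highest single reading was 5.6 N, and the sensor noise is about 0.6 N.
- **Release:** After I backed off, the vial stayed put. In the last picture its axis is at x = 87.4 mm in the jig's frame. The pad's face measured 98–100 mm, which puts a bearing vial at 86–88 mm.
- **Keeper:** I pushed the knob until it stopped hard, at about 19 N. The knob then measured y = 78.6 mm against 78 mm for home. In that picture the guide block read about 1.3 mm too far out, so the two agree within the camera's accuracy. The bar is visibly clear of the vial.
- **Bystanders:** The arm did not go near the spare vial, the dish or the counter. The final top picture shows them where they were.

No check failed. The arm was clear of everything at hand-in.

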